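Unlock the battery hatch of the bench scale

TASK

The bench scale lies face down for a battery change. Take the flat-blade key (blue handle) from the wooden stand, put its blade fully down into the slot of the brass hatch fastener and turn it a quarter turn counterclockwise, seen from above, to its stop, so that the slot points at the green dots. Then let go, leaving the key standing in the slot; leave the square-ended key (yellow handle) in the stand.

Things in the scene. Friction and masses are not known exactly. Their poses are not given: they have to be found in the camera images.
- blade_key: The key to use; 80 mm tall, starts upright in either well of the stand, origin at z 12 mm. Origin: centre of the blade's lower end; z up, y along the blade's width, x across it. Blade 5 x 28 mm (x, y), z 0-18, its last 5 mm 3 x 26; steel collar 40 mm diameter, z 18-24; blue handle 14 x 40 mm, z 24-80: pinch it across its 14 mm. Half a turn about z makes no difference. 60-130 g.
- square_key: The wrong key: yellow handle, same collar, handle and axes as blade_key, but a 14 mm square shank that does not fit the slot. It stands in the other well, 100 mm away, and stays there. The stand is a fixed wooden block, 70 x 170 x 30 mm; the collars rest on its top.
- slot (a point): Centre of the slot's mouth, on top of the brass disc (60 mm diameter), 64 mm above the table, on the white upturned scale (180 x 150 mm, fixed; feet reach 68 mm). z up, y along the slot; turns with the disc. Slot 38 x 9 mm, 20 deep, edges flared 6 mm on each side over the top 6 mm. Key seated: its collar rests on the disc, its origin 18 mm below this point, its y along the slot either way round.
- hatch_fastener (a joint): Turn of the slotted disc about the vertical: about 0 locked (slot towards the red dots), growing counterclockwise seen from above to 1.571 open (green dots), with stops at both ends. Friction about 0.06 N m; it stays where left. The blade has up to 8 degrees of play in the slot, so turn the key about 100 degrees to be sure of the stop.
Things that resemble listed ones, but are neither listed nor needed, are in the scene too. Of the things that look like the blade_key, the largest one is meant.

How it is judged:
On the way:
1. the blade of the blue-handled key is down in the slot while the fastener is still locked (horizontal distance between blade_key and slot below 0.012 m and z of blade_key in the frame of slot between -0.025 and -0.012 m and angle between blade_key's own z axis and vertical below 0.2 rad and value of joint hatch_fastener below 0.5 rad), for 0.1 s.
At the end, for the whole second after the job is handed in: The fastener is turned open to within 20 degrees of its stop (joint above 1.22 rad); the blade key stands released and at rest in the slot, upright within 0.2 rad, its blade at least 12 mm deep and within 12 mm of the slot's centre; the square key is within 30 mm of its starting place (horizontal distance between blade_key and slot below 0.012 m and z of blade_key in the frame of slot between -0.025 and -0.012 m and angle between blade_key's own z axis and vertical below 0.2 rad and value of joint hatch_fastener above 1.22 rad and linear speed of blade_key below 0.03 m/s and distance of square_key from where it was at the start of the episode below 0.03 m); the robot touches nothing.
It fails at once if the square-ended key is taken out of the stand or displaced (distance of square_key from where it was at the start of the episode above 0.03 m).
It also fails if it takes over 38 s, if anything falls off the work surface, if the arm or the gripper's body presses on something with over 40 N, if the wrist force passes 120 N, or if a joint passes its speed limit or range.

ROBOT

A 6-joint arm with a two-finger parallel gripper is mounted at the origin on a cart in front of the work surface, level with it; the furniture and walls round the work are solid. World frame = base frame: x ahead of the robot, y to its left, z up, the work surface at z = 0. Lengths are in m, angles in rad, forces in N, time in s.
With the tool pointing down it reaches from about 0.325 to 0.85 m from the base axis. Payload 4.4 kg.
Tool frame: the origin (TCP) lies midway between the tips of the shut fingers; the grasp point (between the pads) lies 19 mm behind it; z points along the fingers, y is the direction in which the jaws open and shut (so a half turn about z gives the same grasp; the last joint's range is limited). The gripper opens to 94 mm and grips with 3 to 60 N. Pads are 16 mm wide; open, the fingers measure 119 mm over their backs; the gripper's body (75 mm by 177 mm) begins 78 mm behind the grasp point.
Start: joints at [-0.15, 0.207, 1.542, -0, 1.393, -0.15], TCP at [0.575, -0, 0.205] pointing down, gripper open.
Joint ranges: [-2.73, 2.73], [-0.86, 2.22], [0.23, 2.46], [-1.11, 4.25], [0.08, 2.63], [-2.82, 2.82]. Speed limits (rad/s): [2.79, 2.79, 3.14, 3.14, 3.14, 3.14].

INTERFACE

Orientations are given as a rotation vector (axis times angle).
In Python, from bench import ctrl gives the robot as it stands. The module is installed in compiled form; this text tells all that it offers.
- The arm moves only by the tool drive_tool, never from a script. Its argument "rows" is a list of rows, each a list of 7 numbers: the shift along the tool's x, y, z in mm, then the turn, a rotation vector about the tool's x, y, z in degrees, then the gripper's target within -1 to 1 (shut at 1, half-way at 0, fully open at -1). A call has 1 to 12 rows; each row shifts and turns the pose as measured when the row begins, along the tool's axes as they then stand; what a row does not reach is not made up. A row lasts 1/10 s, in which the tool goes at most 50 mm and 8.59 degrees, less where a joint would pass 70% of its speed; a pose out of reach is approached as far as the arm can. A call with a gripper value outside its range is refused whole. The fingers move at their own pace and stop on an object; "squeeze" is the grip in N (left out, the last holds). Time passes only in rows, so rows that do not move let the fingers close. It gives the time, the measured TCP pose, the force and the opening at its end, in the units of the state.
- ctrl.state(): the state, without advancing time (a new reading comes with each control period).
- ctrl.snapshot(name): name is "scene" or "side" or "wrist"; returns a dict with "img" (480x640x3 uint8, red, green, blue), "fx", "fy", "cx", "cy" (pixels), "world_to_cam" (4x4, takes a point from world to camera coordinates). Camera axes: x right, y up, looking along -z (the intrinsics and any distortion apply to the point x, -y, -z); pixel columns grow to the right and rows downward; lengths in m; the calibration is good to about 2 mm. A picture is of the moment at which its call begins. There is no depth.
- ctrl.hand_in(): hands the job in, once; it reports no verdict.
The state is a dict: "clock": time; "joints": joint angles; "qd": joint speeds; "joint_torque": joint torques, N m; "tcp_pos": TCP position; "tcp_rot": TCP orientation; "wrist_force": force on the tool from outside, world axes, zero at the start; "wrist_torque": the same for the moment, N m; "opening": finger opening in m.
Only numpy, scipy, OpenCV 4.12 (cv2) and the standard library are available. Lean on these libraries where they do the work, as an engineer would, in place of code of your own. Each camera call takes 0.05 s, during which the arm holds its last target.

## Working session

There is one attempt and no reset: what is moved stays moved. The work goes in short steps, Python scripts to look and compute and a tool call to move; the robot and the scene stay as the last step left them, time stands still between calls to the robot, and variables do not carry over. Pictures are saved under pics/ and viewed, and the job is handed in when it is done.

Besides the shell and the picture viewer there is one more tool, called after "Emit:" in YAML: its name, and indented under it one key for each argument. drive_tool: Moves the arm, as the interface text tells. Its arguments: {"type":"object","properties":{"rows":{"type":"array","items":{"type":"array","items":{"type":"number"}}},"squeeze":{"type":"number"}},"required":["rows"]}

```bash
mkdir -p pics; cat > h.py <<'E'
from bench import ctrl
import numpy as np, cv2
from scipy.spatial.transform import Rotation as R
def snap(n,f):
    s=ctrl.snapshot(n); cv2.imwrite(f'pics/{f}.png',s['img'][:,:,::-1]); np.savez(f'pics/{f}.npz',**s); return s
def ray(s,u,v):
    W=np.array(s['world_to_cam']); d=np.array([(u-s['cx'])/s['fx'],-(v-s['cy'])/s['fy'],-1.]); 
    return -W[:3,:3].T@W[:3,3], W[:3,:3].T@d
def plane(s,u,v,z):
    o,d=ray(s,u,v); return o+d*(z-o[2])/d[2]
def proj(s,p):
    W=np.array(s['world_to_cam']); c=W[:3,:3]@np.array(p)+W[:3,3]; return s['cx']+s['fx']*c[0]/-c[2], s['cy']-s['fy']*c[1]/-c[2]
E
python3 - <<'E'
from h import *
for n in ['scene','side','wrist']:
    s=snap(n,n+'0'); print(n,s.keys(),s['fx'],s['cx'],s['cy'],ray(s,s['cx'],s['cy']))
print(ctrl.state())
E
```

```text
scene dict_keys(['img', 'fx', 'fy', 'cx', 'cy', 'world_to_cam']) 522.3304665359182 325.3297532819712 233.4481191572692 (array([0.11315588, 0.76158292, 0.45905755]), array([ 0.48689433, -0.76310403, -0.42497783]))
side dict_keys(['img', 'fx', 'fy', 'cx', 'cy', 'world_to_cam']) 481.0972664911246 319.7338658310802 238.64573981023418 (array([ 0.55608849, -0.65723108,  0.542485  ]), array([ 0.01870963,  0.83012643, -0.55726121]))
wrist dict_keys(['img', 'fx', 'fy', 'cx', 'cy', 'world_to_cam']) 348.96389719232616 321.41647578965103 238.48393886768926 (array([0.57526636, 0.0741766 , 0.38371561]), array([-7.66357600e-04, -2.59455024e-01, -9.65754888e-01]))
{'clock': 0.15, 'joints': array([-1.50508326e-01,  2.07264099e-01,  1.54259501e+00, -2.96894291e-05,
        1.39346222e+00, -1.50539286e-01]), 'qd': array([ 0.00030879, -0.00116305, -0.00491371, -0.00131661, -0.00078186,
       -0.00105052]), 'joint_torque': array([ 1.45590316e-04, -3.71313965e+01, -2.81812102e+01,  6.98270788e-02,
        3.27237044e-02, -1.05386437e-04]), 'tcp_pos': array([5.74395864e-01, 6.54137689e-05, 2.04549502e-01]), 'tcp_rot': array([-2.22042902e+00, -2.22050945e+00,  1.64667741e-03]), 'wrist_force': array([-0.21377377, -1.27265529,  0.78844364]), 'wrist_torque': array([0.01698873, 0.00030593, 0.02958459]), 'opening': 0.09434988133358162}
```

View pics/scene0.png

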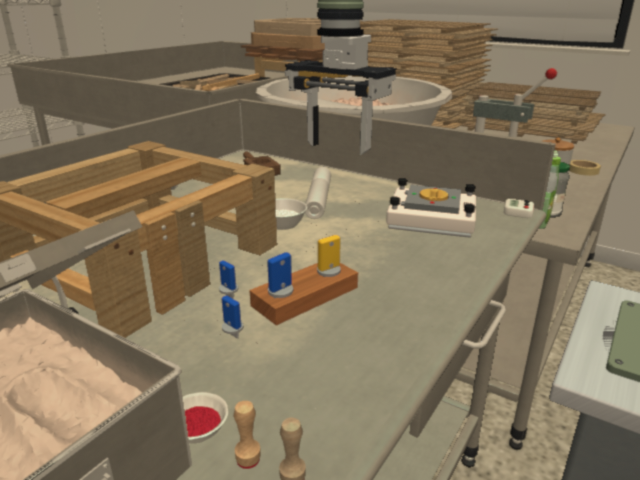

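View pics/side0.png

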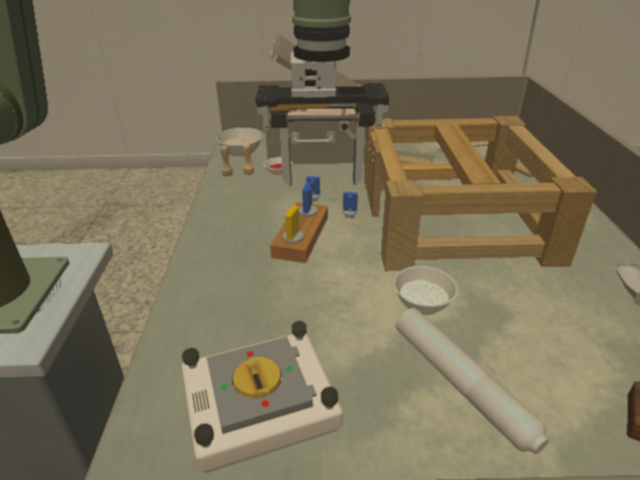

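View pics/wrist0.png

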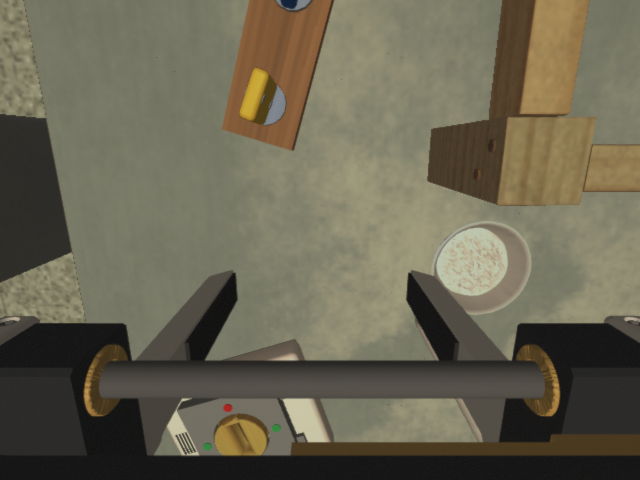

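```bash
cat >> h.py <<'E'
def blobs(s,lo,hi,amin=8):
    hsv=cv2.cvtColor(s['img'],cv2.COLOR_RGB2HSV); m=cv2.inRange(hsv,lo,hi)
    n,l,st,c=cv2.connectedComponentsWithStats(m)
    return [(st[i].tolist(),c[i].round(1).tolist(),l==i) for i in range(1,n) if st[i][4]>=amin]
C=dict(red=((0,150,90),(6,255,255)),green=((50,100,60),(80,255,255)),blue=((105,120,40),(125,255,255)),yellow=((20,170,100),(32,255,255)))
E
python3 - <<'E'
from h import *
for n in ['scene','side','wrist']:
    s=dict(np.load(f'pics/{n}0.npz'))
    for c in C:
        for st,ce,m in blobs(s,*C[c]):
            if c in('red','green'): p=plane(s,*ce,.06)
            else: p=plane(s,*ce,.05)
            print(n,c,st,ce,p.round(4))
s=dict(np.load('pics/side0.npz'));print('slot',plane(s,257,378,.064))
c=s['img'][330:440,170:350]; cv2.imwrite('pics/sidecrop.png',cv2.resize(c,None,fx=4.4,fy=4.4,interpolation=cv2.INTER_CUBIC)[:,:,::-1])
c=s['img'][160:270,250:370]; cv2.imwrite('pics/sidecrop2.png',cv2.resize(c,None,fx=5,fy=5,interpolation=cv2.INTER_CUBIC)[:,:,::-1])
E
```

```text
scene red [546, 69, 10, 9, 72] [551.0, 72.9] [ 0.6538 -2.2986  0.06  ]
scene red [241, 464, 15, 4, 21] [248.4, 466.0] [0.357  0.5085 0.06  ]
scene green [559, 163, 10, 9, 72] [562.8, 167.1] [ 0.2873 -0.6069  0.06  ]
scene blue [268, 253, 23, 39, 664] [279.0, 271.6] [0.5662 0.1881 0.05  ]
scene blue [220, 261, 15, 29, 303] [227.5, 274.5] [0.6282 0.24   0.05  ]
scene blue [222, 296, 18, 33, 402] [231.2, 311.6] [0.5528 0.3152 0.05  ]
scene yellow [318, 235, 22, 35, 578] [328.2, 252.2] [0.5369 0.0879 0.05  ]
side red [271, 164, 11, 4, 27] [276.2, 165.9] [0.4797 0.3694 0.06  ]
side red [247, 351, 6, 5, 26] [249.5, 353.2] [ 0.4711 -0.208   0.06  ]
side red [262, 400, 7, 7, 39] [264.9, 402.9] [ 0.4969 -0.2877  0.06  ]
side green [286, 366, 7, 5, 29] [288.6, 368.0] [ 0.5238 -0.2352  0.06  ]
side green [220, 383, 8, 7, 35] [223.5, 385.9] [ 0.4439 -0.2607  0.06  ]
side blue [303, 177, 16, 31, 189] [310.3, 187.1] [0.5577 0.2794 0.05  ]
side blue [344, 193, 13, 17, 148] [350.0, 200.3] [0.6397 0.217  0.05  ]
side yellow [286, 205, 13, 34, 322] [291.7, 221.9] [0.5199 0.1369 0.05  ]
side yellow [234, 358, 46, 39, 1166] [256.4, 376.0] [ 0.4819 -0.2382  0.05  ]
wrist red [223, 404, 9, 8, 52] [227.4, 407.6] [ 0.4713 -0.2063  0.06  ]
wrist green [272, 425, 8, 7, 47] [275.7, 427.9] [ 0.5237 -0.2334  0.06  ]
wrist green [203, 443, 9, 7, 47] [207.0, 446.1] [ 0.4443 -0.2588  0.06  ]
wrist blue [281, 0, 16, 8, 97] [288.9, 2.9] [0.5476 0.189  0.05  ]
wrist yellow [240, 68, 29, 53, 880] [253.7, 93.8] [0.5146 0.118  0.05  ]
slot [ 0.4850358  -0.25328753  0.064     ]
```

View pics/sidecrop.png

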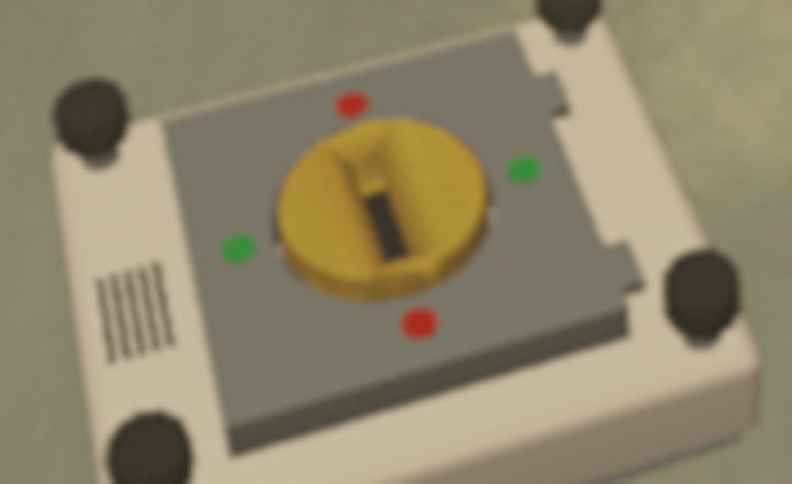

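View pics/sidecrop2.png

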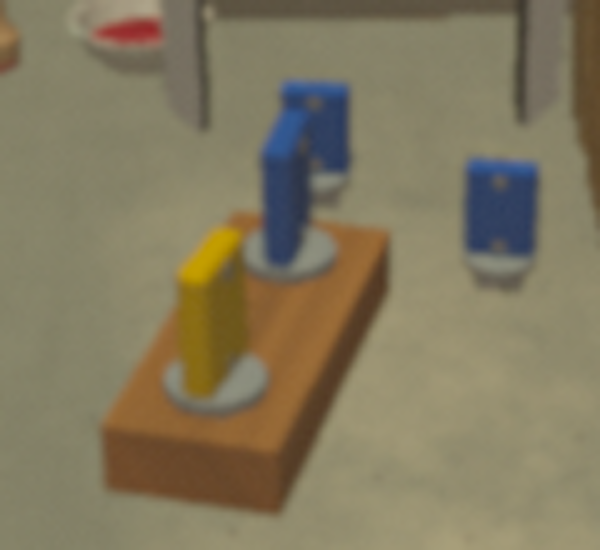

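Emit:
drive_tool:
  rows:
    - [40,-5,-15,0,0,0,-1]
    - [40,-5,-15,0,0,0,-1]
    - [40,-5,-10,0,0,0,-1]
    - [40,0,0,0,0,0,-1]
    - [0,0,0,0,0,0,-1]

```text
clock: 0.65
tcp_pos: [0.5581, 0.1637, 0.2432]
tcp_rot: [-2.224, -2.211, 0.006]
wrist_force: [0.4, -0.7, -0.6]
opening: 0.0938
```

```bash
python3 - <<'E'
from h import *
s=snap('wrist','wrist1'); snap('scene','scene1')
print(ctrl.state()['tcp_pos'])
E
```

```text
[0.55850837 0.16005433 0.24297419]
```

View pics/wrist1.png

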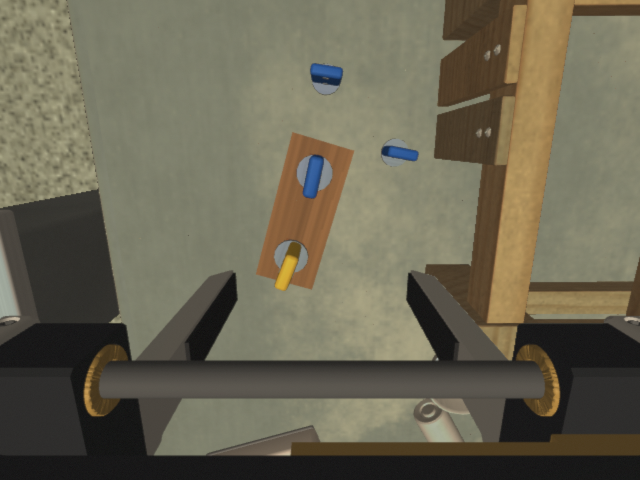

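```bash
python3 - <<'E'
from h import *
s=dict(np.load('pics/wrist1.npz'))
c=s['img'][130:300,240:370]; cv2.imwrite('pics/w1c.png',cv2.resize(c,None,fx=3.5,fy=3.5,interpolation=cv2.INTER_NEAREST)[:,:,::-1])
hsv=cv2.cvtColor(s['img'],cv2.COLOR_RGB2HSV)
for v in range(150,204,4): print(v,hsv[v,296:336:2].tolist() if v in(160,190) else '')
for st,ce,m in blobs(s,*C['blue'])+blobs(s,*C['yellow']): 
    r=cv2.minAreaRect(np.argwhere(m)[:,::-1].astype(np.float32)); print(st,ce,r)
m=((hsv[...,1]<60)&(hsv[...,2]>130)).astype(np.uint8); 
k,cs=0,cv2.findContours(m,0,2)[0]
for q in cs:
    x,y,w,h=cv2.boundingRect(q)
    if 270<x<360 and 130<y<300 and w*h>100: print('collar',x,y,w,h,cv2.minEnclosingCircle(q),plane(s,*cv2.minEnclosingCircle(q)[0],.036))
E
```

```text
150 
154 
158 
162 
166 
170 
174 
178 
182 
186 
190 [[13, 140, 138], [14, 143, 132], [14, 144, 133], [11, 112, 121], [108, 179, 134], [108, 169, 152], [108, 168, 158], [108, 172, 153], [108, 178, 149], [108, 181, 135], [108, 172, 113], [15, 16, 129], [13, 96, 119], [14, 135, 147], [14, 142, 138], [14, 142, 131], [14, 141, 136], [14, 142, 140], [14, 143, 139], [14, 143, 139]]
194 
198 
202 
[311, 64, 31, 21, 498] [325.9, 73.5] ((325.5418701171875, 73.90135192871094), (31.192516326904297, 17.62377166748047), 8.972626686096191)
[382, 146, 36, 15, 341] [400.1, 152.8] ((399.6730651855469, 152.63462829589844), (35.300899505615234, 10.001921653747559), 11.309932708740234)
[303, 155, 20, 43, 558] [312.7, 176.2] ((312.6683044433594, 176.21463012695312), (13.549548149108887, 42.60425567626953), 12.094757080078125)
[275, 250, 23, 40, 454] [285.9, 271.5] ((286.453125, 270.5035400390625), (12.99972915649414, 39.12540054321289), 22.2490234375)
collar 295 246 12 26 ((298.5, 258.5), 12.980854988098145) [0.53081282 0.11005963 0.036     ]
collar 274 241 17 27 ((285.0, 254.0), 13.928488731384277) [0.51525085 0.11560417 0.036     ]
collar 319 159 13 31 ((322.0, 174.0), 15.297158241271973) [0.55864326 0.20704332 0.036     ]
collar 297 156 14 30 ((306.0, 170.5), 15.041708946228027) [0.54121865 0.21088786 0.036     ]
```

View pics/w1c.png

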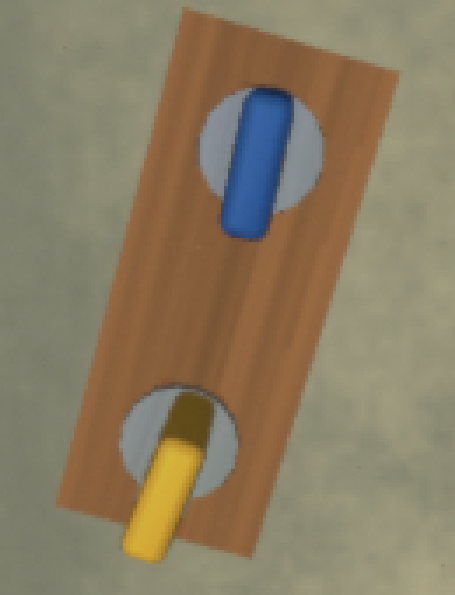

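```bash
python3 - <<'E'
from h import *
s=dict(np.load('pics/wrist1.npz'))
print('collar',plane(s,314.5,173,.036))
f=lambda x,y,z: plane(s,240+x/3.5,130+y/3.5,z)
print('stand corners',[f(*p,.03).round(4) for p in((182,8),(398,72),(252,556),(57,505))])
a,b=f(270,95,.092),f(244,239,.092); print('top ends',a,b,(a+b)/2, np.linalg.norm(a-b),np.degrees(np.arctan2(*(a-b)[1::-1])))
hsv=cv2.cvtColor(s['img'],cv2.COLOR_RGB2HSV)
m=cv2.inRange(hsv,(105,150,125),(112,255,255)); m[:,:290]=0;m[:,345:]=0;m[:150]=0;m[205:]=0
pts=np.argwhere(m>0)[:,::-1]; w=np.array([plane(s,u,v,.092)[:2] for u,v in pts],np.float32)
r=cv2.minAreaRect(w*1000);print('top rect',r, w.mean(0))
c=np.cov(w.T);e=np.linalg.eigh(c)[1][:,1];print(np.degrees(np.arctan2(e[1],e[0])))
s2=dict(np.load('pics/scene1.npz'))
for st,ce,mm in blobs(s2,*C['blue']):print(st,ce)
o,d=ray(s2,279,271.6);print('scene ray at z.064',plane(s2,279,271.6,.064))
print('scene: collar pred', proj(s2,plane(s,314.5,173,.036)))
st=ctrl.state();print(st['tcp_pos'],R.from_rotvec(st['tcp_rot']).as_matrix().round(4))
E
```

```text
collar [0.55045844 0.20815845 0.036     ]
stand corners [array([0.5265, 0.251 , 0.03  ]), array([0.5933, 0.2316, 0.03  ]), array([0.5459, 0.0694, 0.03  ]), array([0.4793, 0.0883, 0.03  ])]
top ends [0.55447463 0.22684071 0.092     ] [0.54709169 0.18873335 0.092     ] [0.55078316 0.20778703 0.092     ] 0.03881595912574044 79.03532540911678
top rect ((549.5997314453125, 208.7095947265625), (36.51378631591797, 10.709300994873047), 77.1914291381836) [0.54967934 0.20908614]
77.41135097931335
[268, 253, 23, 39, 662] [279.0, 271.6]
[220, 261, 15, 29, 304] [227.5, 274.5]
[222, 296, 18, 33, 403] [231.2, 311.5]
scene ray at z.064 [0.55064628 0.20769622 0.064     ]
scene: collar pred (np.float64(279.4850460987077), np.float64(287.44004205624486))
[0.55850837 0.16005433 0.24297419] [[ 0.0088  0.9999 -0.0069]
 [ 1.     -0.0088 -0.0014]
 [-0.0014 -0.0069 -1.    ]]
```

Emit:
drive_tool:
  rows:
    - [24,-4,30,-0.4,0,6,0]
    - [24,-7,30,0,0,6,0]
    - [0,0,30,0,0,0,0]
    - [0,0,20,0,0,0,0]
    - [0,0,0,0,0,0,0]

```text
clock: 1.25
tcp_pos: [0.5524, 0.2024, 0.1293]
tcp_rot: [2.463, 1.941, -0.003]
wrist_force: [-0.5, -0.1, 0.6]
opening: 0.0575
```

```bash
cat >> h.py <<'E'
def err(tx,ty,tz,yaw):
    st=ctrl.state(); M=R.from_rotvec(st['tcp_rot']).as_matrix()
    d=M.T@(np.array([tx,ty,tz])-st['tcp_pos'])*1000
    y=np.degrees(np.arctan2(M[1,1],M[0,1]))
    dy=(yaw-y+180)%360-180
    zc=M[:,2]; tilt=np.degrees(M.T@np.cross(zc,[0,0,-1]))
    print('clock',round(st['clock'],2),'pos',st['tcp_pos'].round(4),'yaw',y.round(2),'tool shift mm',d.round(1),'tool rz',round(-dy,2),'tilt fix',tilt.round(2),'F',st['wrist_force'].round(1),'T',st['wrist_torque'].round(2),'open',round(st['opening'],4),'q',st['joints'].round(2))
E
python3 - <<'E'
from h import *
snap('wrist','wrist2')
err(.5504,.208,.045,-12)
E
```

```text
clock 1.3 pos [0.5533 0.2024 0.1307] yaw -13.52 tool shift mm [ 5.1 -4.6 85.7] tool rz -1.52 tilt fix [ 0.3   0.22 -0.  ] F [ 0.  -0.5  0.2] T [-0.01 -0.    0.01] open 0.0535 q [ 0.21  0.3   1.58 -0.01  1.25  0.45]
```

View pics/wrist2.png

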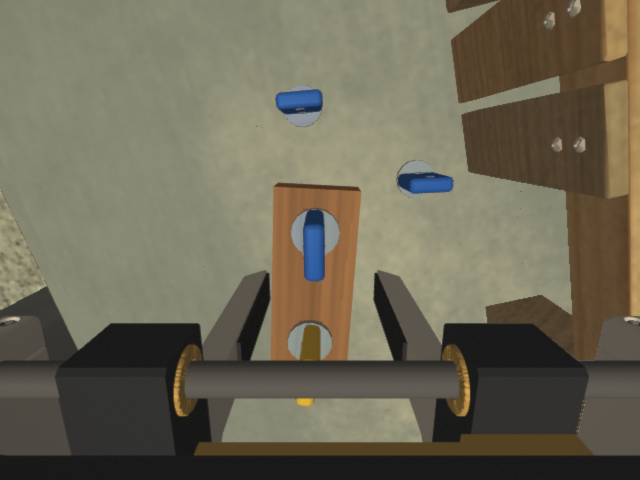

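```bash
python3 - <<'E'
from h import *
s=dict(np.load('pics/wrist2.npz'))
c=s['img'][195:295,265:365]; cv2.imwrite('pics/w2c.png',cv2.resize(c,None,fx=5,fy=5,interpolation=cv2.INTER_NEAREST)[:,:,::-1])
hsv=cv2.cvtColor(s['img'],cv2.COLOR_RGB2HSV)
m=cv2.inRange(hsv,(105,150,125),(112,255,255)); m[:,:290]=0;m[:,345:]=0;m[:200]=0;m[285:]=0
w=np.array([plane(s,u,v,.092)[:2] for v,u in np.argwhere(m>0)],np.float32)
print(cv2.minAreaRect(w*1000))
print(plane(s,315.5,232.5,.036))
E
```

```text
((549.7847900390625, 209.3042449951172), (36.11042022705078, 11.554287910461426), 76.55274200439453)
[0.55051363 0.20859082 0.036     ]
```

View pics/w2c.png

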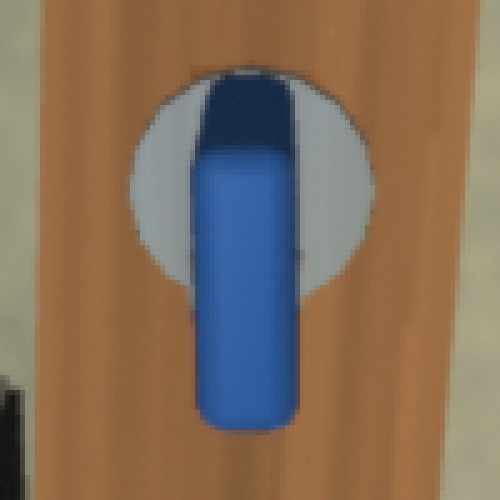

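Emit:
drive_tool:
  rows:
    - [5,-5,20,0.3,0.2,0,0]
    - [0,0,25,0,0,0,0]
    - [0,0,20,0,0,0,0]
    - [0,0,12,0,0,0,0]
    - [0,0,0,0,0,0,0]
  squeeze: 40

```text
clock: 1.8
tcp_pos: [0.5583, 0.2045, 0.06]
tcp_rot: [2.468, 1.931, 0.019]
wrist_force: [0.5, -0.5, 0.3]
opening: 0.047
```

```bash
python3 - <<'E'
from h import *
err(.5502,.2085,.045,-13.2)
E
```

```text
clock 1.8 pos [0.5583 0.2045 0.06  ] yaw -13.92 tool shift mm [ 1.8 -9.  14.9] tool rz -0.72 tilt fix [ 0.77 -0.28  0.  ] F [ 0.5 -0.5  0.3] T [-0.    0.05 -0.01] open 0.047 q [ 0.21  0.39  1.63 -0.    1.11  0.45]
```

Emit:
drive_tool:
  rows:
    - [2,-9,4,0.7,-0.3,-0.7,0]
    - [0,-3,5,0,0,0,0]
    - [0,0,3,0,0,0,0]
    - [0,0,0,0,0,0,0]

```text
clock: 2.2
tcp_pos: [0.5498, 0.2098, 0.0515]
tcp_rot: [2.459, 1.949, 0.009]
wrist_force: [-0.3, 0.1, 0.3]
opening: 0.0473
```

```bash
python3 - <<'E'
from h import *
err(.5502,.2085,.045,-13.2)
E
```

```text
clock 2.2 pos [0.5498 0.2098 0.0515] yaw -13.21 tool shift mm [-1.1  0.6  6.5] tool rz -0.01 tilt fix [ 0.39 -0.13 -0.  ] F [-0.3  0.1  0.3] T [ 0.03 -0.01  0.01] open 0.0473 q [ 0.22  0.4   1.64 -0.    1.1   0.45]
```

Emit:
drive_tool:
  rows:
    - [-1,1,4,0.4,-0.1,0,0]
    - [0,0,4,0,0,0,0]
    - [0,0,0,0,0,0,0]
    - [0,0,0,0,0,0,1]
    - [0,0,0,0,0,0,1]
    - [0,0,0,0,0,0,1]
    - [0,0,0,0,0,0,1]
    - [0,0,0,0,0,0,1]
  squeeze: 40

```text
clock: 3.0
tcp_pos: [0.5514, 0.2088, 0.0437]
tcp_rot: [-2.462, -1.951, -0.002]
wrist_force: [-0.1, -0.0, 1.3]
opening: 0.014
```

```bash
python3 - <<'E'
from h import *
err(.5502,.2085,.045,-13.2)
E
```

```text
clock 3.0 pos [0.5514 0.2088 0.0437] yaw -13.19 tool shift mm [-0.5 -1.1 -1.3] tool rz 0.01 tilt fix [ 0.04 -0.06  0.  ] F [-0.1 -0.   1.3] T [ 0.01  0.11 -0.01] open 0.014 q [0.21 0.41 1.64 0.   1.09 0.44]
```

Emit:
drive_tool:
  rows:
    - [0,0,-15,0,0,0,1]
    - [0,0,-30,0,0,0,1]
    - [0,0,-35,0,0,0,1]
    - [0,0,-30,0,0,0,1]
    - [0,0,-10,0,0,0,1]
    - [0,0,0,0,0,0,1]

```text
clock: 3.6
tcp_pos: [0.5498, 0.2083, 0.1697]
tcp_rot: [-2.461, -1.951, 0.002]
wrist_force: [0.7, 0.1, -2.2]
opening: 0.0136
```

```bash
python3 - <<'E'
from h import *
err(.484,-.248,.17,-162)
snap('side','side2')
for i in range(10):
    a=np.radians(-98.4-(-13.2-8*i)); print(i, (28*np.sin(a)).round(0),(28*np.cos(a)).round(0))
E
```

```text
clock 3.6 pos [0.5498 0.2083 0.1697] yaw -13.19 tool shift mm [-4.593e+02  4.000e+01 -2.000e-01] tool rz 148.81 tilt fix [-0.1   0.02  0.  ] F [ 0.7  0.1 -2.2] T [ 0.03 -0.01  0.03] open 0.0136 q [0.21 0.27 1.55 0.   1.33 0.44]
0 -28.0 2.0
1 -27.0 6.0
2 -26.0 10.0
3 -25.0 13.0
4 -22.0 17.0
5 -20.0 20.0
6 -17.0 22.0
7 -14.0 24.0
8 -10.0 26.0
9 -6.0 27.0
```

View pics/side2.png

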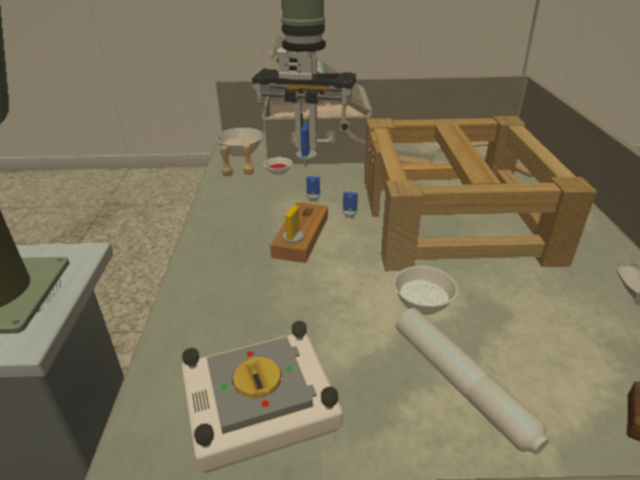

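The blue key hangs upright in the gripper at about (305,145). The yellow key is still in the stand at (292,222), so I'll carry the blue one over.

Emit:
drive_tool:
  rows:
    - [-28,2,0,0,0,8,1]
    - [-27,6,0,0,0,8,1]
    - [-26,10,0,0,0,8,1]
    - [-25,13,0,0,0,8,1]
    - [-22,17,0,0,0,8,1]
    - [-20,20,0,0,0,8,1]
    - [-17,22,0,0,0,8,1]
    - [-14,24,0,0,0,8,1]
    - [-10,26,0,0,0,8,1]
    - [0,0,0,0,0,0,1]

```text
clock: 4.65
tcp_pos: [0.4911, -0.0463, 0.1487]
tcp_rot: [-3.137, -0.055, 0.06]
wrist_force: [0.3, 0.6, -0.5]
opening: 0.014
```

```bash
python3 - <<'E'
from h import *
err(.484,-.248,.17,-162)
s=ctrl.state();d=np.array([.484,-.248])-s['tcp_pos'][:2];M=R.from_rotvec(s['tcp_rot']).as_matrix()
y=np.degrees(np.arctan2(M[1,1],M[0,1]));L=np.hypot(*d)*1000
for i in range(10):
    a=np.arctan2(d[1],d[0])-np.radians(y-8*i); print(i, (L/9*np.sin(a)).round(0),(L/9*np.cos(a)).round(0))
E
```

```text
clock 4.65 pos [ 0.4911 -0.0463  0.1487] yaw -88.01 tool shift mm [-15.  201.3 -21.6] tool rz 73.99 tilt fix [-0.23  2.17 -0.  ] F [ 0.3  0.6 -0.5] T [0.06 0.04 0.04] open 0.014 q [-0.26  0.12  1.77 -0.01  1.29  1.27]
0 -2.0 22.0
1 2.0 22.0
2 5.0 22.0
3 8.0 21.0
4 11.0 20.0
5 13.0 18.0
6 16.0 16.0
7 18.0 14.0
8 19.0 11.0
9 21.0 8.0
```

Emit:
drive_tool:
  rows:
    - [-2,22,-7,-0.2,2.2,8,1]
    - [2,22,-5,0,0,8,1]
    - [5,22,-5,0,0,8,1]
    - [8,21,-4,0,0,8,1]
    - [11,20,0,0,0,8,1]
    - [13,18,0,0,0,8,1]
    - [16,16,0,0,0,8,1]
    - [18,14,0,0,0,8,1]
    - [10,6,0,0,0,8,1]
    - [0,0,0,0,0,2,1]
    - [0,0,0,0,0,0,1]

```text
clock: 5.75
tcp_pos: [0.4741, -0.2316, 0.1496]
tcp_rot: [2.511, -1.888, -0.053]
wrist_force: [-1.3, 0.6, -1.4]
opening: 0.0138
```

```bash
python3 - <<'E'
from h import *
err(.484,-.248,.17,-162)
snap('wrist','wrist3')
E
```

```text
clock 5.75 pos [ 0.4741 -0.2316  0.1496] yaw -163.87 tool shift mm [ 18.   -4.5 -21. ] tool rz -1.87 tilt fix [1.17 1.55 0.  ] F [-1.3  0.6 -1.4] T [ 0.18  0.02 -0.02] open 0.0138 q [-0.62  0.18  1.69  0.    1.3   2.24]
```

View pics/wrist3.png

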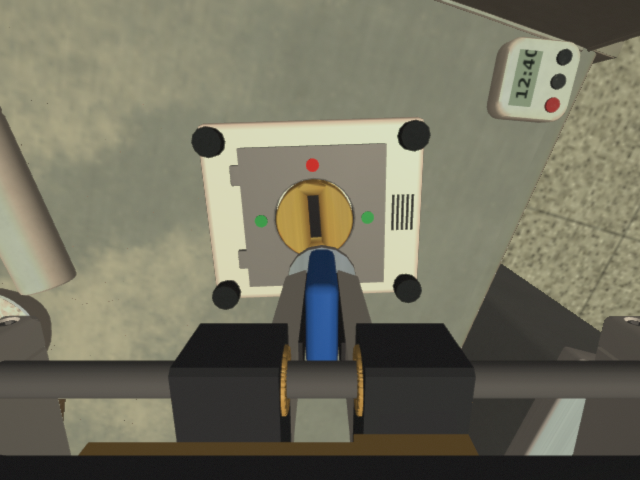

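```bash
python3 - <<'E'
from h import *
s=dict(np.load('pics/wrist3.npz'))
c=s['img'][145:265,240:390]; cv2.imwrite('pics/w3c.png',cv2.resize(c,None,fx=5,fy=5,interpolation=cv2.INTER_CUBIC)[:,:,::-1])
for col in('red','green'):
    for st,ce,m in blobs(s,*C[col]): print(col,ce,plane(s,*ce,.06).round(4))
hsv=cv2.cvtColor(s['img'],cv2.COLOR_RGB2HSV)
dark=(hsv[...,2]<75); dark[:185]=0;dark[242:]=0;dark[:,:295]=0;dark[:,335:]=0
p=np.argwhere(dark)[:,::-1]
for z in(.044,.058):
    w=np.array([plane(s,u,v,z)[:2] for u,v in p],np.float32)*1000
    e=np.linalg.eigh(np.cov(w.T))[1][:,1];print(z,len(w),cv2.minAreaRect(w),w.mean(0),np.degrees(np.arctan2(e[1],e[0])))
E
```

```text
red [551.7, 104.6] [ 0.341  -0.3768  0.06  ]
red [312.0, 164.6] [ 0.4963 -0.2877  0.06  ]
green [367.2, 217.1] [ 0.4437 -0.2607  0.06  ]
green [260.6, 220.6] [ 0.5233 -0.2351  0.06  ]
0.044 436 ((482.9934997558594, -246.5602264404297), (8.738046646118164, 35.06339645385742), 20.228525161743164) [ 483.04474 -246.74213] 110.24139557058206
0.058 436 ((483.85882568359375, -249.64230346679688), (8.305367469787598, 33.32706069946289), 20.22848129272461) [ 483.90735 -249.81514] 110.24140527468326
```

View pics/w3c.png

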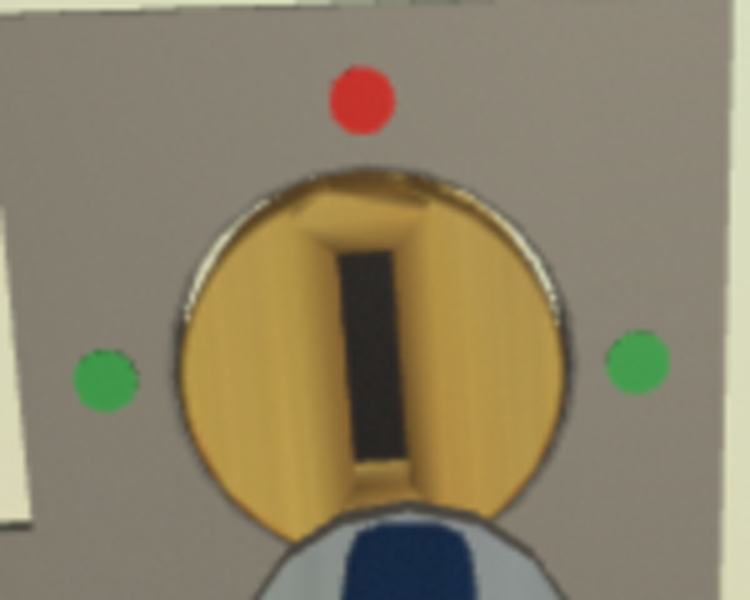

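```bash
python3 - <<'E'
from h import *
err(.4835,-.248,.11,-159.8)
E
```

```text
clock 5.8 pos [ 0.4739 -0.2314  0.1494] yaw -163.82 tool shift mm [19.7 -5.4 38.8] tool rz -4.02 tilt fix [1.19 1.57 0.  ] F [ 0.8 -0.4 -1.2] T [ 0.14 -0.    0.04] open 0.0141 q [-0.62  0.18  1.69  0.    1.3   2.24]
```

Emit:
drive_tool:
  rows:
    - [10,-3,8,1.2,1.6,-2,1]
    - [10,-2,8,0,0,-2,1]
    - [0,0,4,0,0,0,1]
    - [0,0,0,0,0,0,1]

```text
clock: 6.2
tcp_pos: [0.484, -0.2449, 0.1256]
tcp_rot: [-2.585, 1.783, 0.006]
wrist_force: [-0.3, 0.0, -1.0]
opening: 0.0139
```

```bash
python3 - <<'E'
from h import *
err(.4835,-.248,.11,-159.8)
E
```

```text
clock 6.2 pos [ 0.484  -0.2449  0.1256] yaw -159.2 tool shift mm [ 2.8  1.6 15.6] tool rz 0.6 tilt fix [ 0.05  0.25 -0.  ] F [-0.3  0.  -1. ] T [0.12 0.05 0.  ] open 0.0139 q [-0.63  0.22  1.7   0.    1.23  2.15]
```

Emit:
drive_tool:
  rows:
    - [3,2,5,0,0.3,0.6,1]
    - [0,0,5,0,0,0,1]
    - [0,0,0,0,0,0,1]
    - [0,0,0,0,0,0,1]

```text
clock: 6.6
tcp_pos: [0.483, -0.247, 0.1148]
tcp_rot: [2.576, -1.796, -0.0]
wrist_force: [0.5, 0.0, -1.4]
opening: 0.0144
```

```bash
python3 - <<'E'
from h import *
err(.4835,-.248,.11,-159.8)
s=snap('side','side4'); s3=snap('scene','scene4'); s2=snap('wrist','wrist4')
c=s['img'][300:440,170:350]; a=cv2.resize(c,None,fx=4,fy=4,interpolation=cv2.INTER_CUBIC)
cv2.imwrite('pics/s4c.png',a[:,:,::-1])
c=s3['img'][140:240,370:500]; a=cv2.resize(c,None,fx=5,fy=5,interpolation=cv2.INTER_CUBIC)
cv2.imwrite('pics/sc4c.png',a[:,:,::-1])
E
```

```text
clock 6.6 pos [ 0.483  -0.247   0.1148] yaw -159.76 tool shift mm [ 1.1 -0.2  4.8] tool rz 0.04 tilt fix [ 0.06 -0.02  0.  ] F [ 0.5  0.  -1.4] T [ 0.11 -0.   -0.02] open 0.0144 q [-0.63  0.23  1.71 -0.    1.2   2.16]
```

View pics/s4c.png

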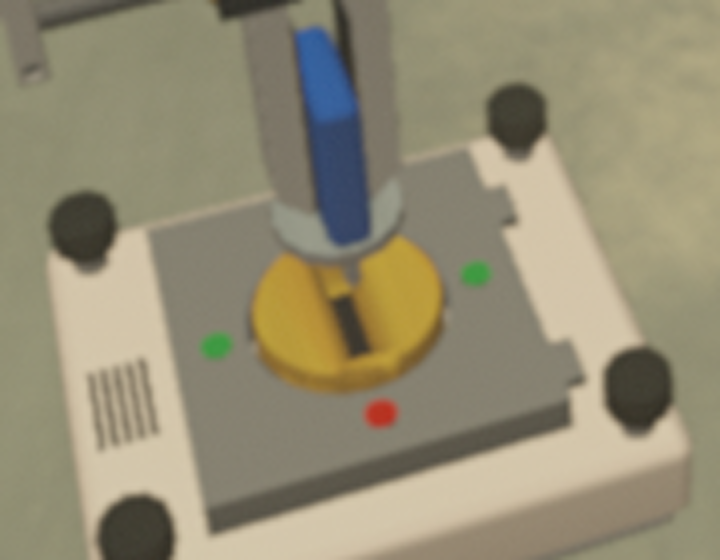

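View pics/sc4c.png

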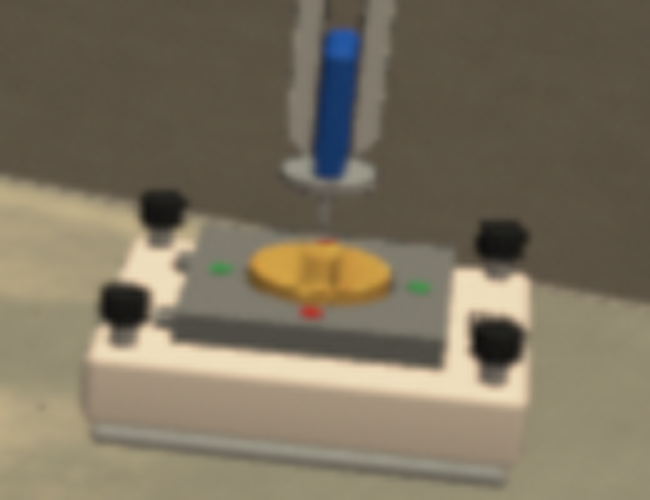

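View pics/wrist4.png

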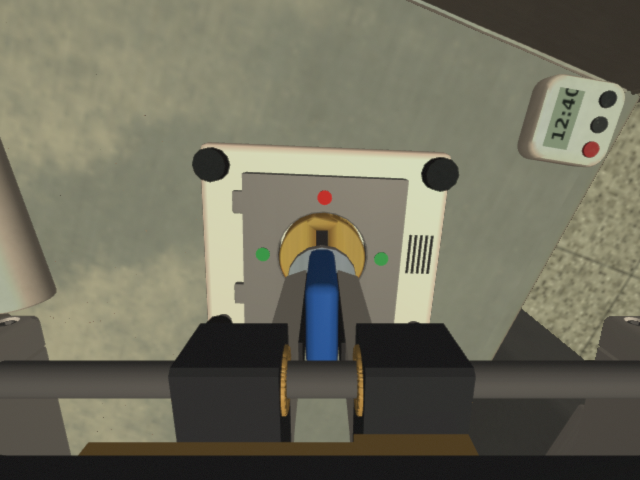

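Emit:
drive_tool:
  rows:
    - [1,0,8,0,0,0,1]
    - [0,0,8,0,0,0,1]
    - [0,0,5,0,0,0,1]
    - [0,0,0,0,0,0,1]

```text
clock: 7.15
tcp_pos: [0.4837, -0.2485, 0.0925]
tcp_rot: [2.576, -1.796, 0.001]
wrist_force: [0.3, 0.5, -0.9]
opening: 0.0137
```

```bash
python3 - <<'E'
from h import *
err(.4835,-.248,.0777,-159.8)
E
```

```text
clock 7.15 pos [ 0.4837 -0.2485  0.0925] yaw -159.78 tool shift mm [-0.5 -0.  14.8] tool rz 0.02 tilt fix [ 0.02 -0.08 -0.  ] F [ 0.3  0.5 -0.9] T [0.12 0.07 0.03] open 0.0137 q [-0.63  0.26  1.73 -0.    1.15  2.16]
```

Emit:
drive_tool:
  rows:
    - [0,0,5,0,0,0,1]
    - [0,0,5,0,0,0,1]
    - [0,0,3,0,0,0,1]
    - [0,0,0,0,0,0,1]

```text
clock: 7.55
tcp_pos: [0.4834, -0.2483, 0.0779]
tcp_rot: [2.576, -1.796, -0.0]
wrist_force: [-0.0, -0.4, -0.7]
opening: 0.0133
```

```bash
python3 - <<'E'
from h import *
err(.4835,-.248,.0777,-159.8)
E
```

```text
clock 7.55 pos [ 0.4834 -0.2483  0.0779] yaw -159.78 tool shift mm [-0.3 -0.2  0.2] tool rz 0.02 tilt fix [ 0.05 -0.03  0.  ] F [-0.  -0.4 -0.7] T [ 0.19  0.09 -0.  ] open 0.0133 q [-0.63  0.28  1.73 -0.    1.13  2.16]
```

Emit:
drive_tool:
  rows:
    - [0,0,1.5,0,0,0,1]
    - [0,0,0,0,0,0,1]

```text
clock: 7.75
tcp_pos: [0.484, -0.2488, 0.0782]
tcp_rot: [2.576, -1.796, 0.002]
wrist_force: [0.1, -0.1, -0.9]
opening: 0.0139
```

```bash
python3 - <<'E'
from h import *
err(.4835,-.248,.0777,-159.8)
s=snap('side','side5')
c=s['img'][300:440,170:350]; a=cv2.resize(c,None,fx=4,fy=4,interpolation=cv2.INTER_CUBIC)
cv2.imwrite('pics/s5c.png',a[:,:,::-1])
E
```

```text
clock 7.75 pos [ 0.484  -0.2488  0.0782] yaw -159.77 tool shift mm [-0.9  0.2  0.5] tool rz 0.03 tilt fix [ 0.02 -0.09 -0.  ] F [ 0.1 -0.1 -0.9] T [ 0.1   0.04 -0.03] open 0.0139 q [-0.63  0.28  1.73 -0.    1.13  2.16]
```

View pics/s5c.png

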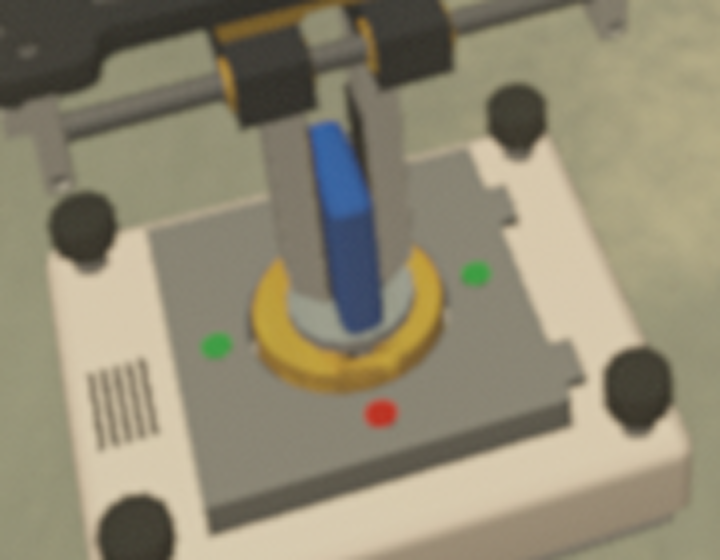

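Emit:
drive_tool:
  rows:
    - [0,0,0.5,0,0,-6,1]
    - [0,0,0,0,0,-6,1]
    - [0,0,0,0,0,-6,1]
    - [0,0,0,0,0,-6,1]
    - [0,0,0,0,0,-6,1]
    - [0,0,0,0,0,0,1]

```text
clock: 8.4
tcp_pos: [0.4848, -0.2488, 0.0779]
tcp_rot: [2.963, -1.04, 0.005]
wrist_force: [0.2, 0.3, -1.4]
opening: 0.0133
```

```bash
python3 - <<'E'
from h import *
err(.4835,-.248,.0775,-60)
E
```

```text
clock 8.4 pos [ 0.4848 -0.2488  0.0779] yaw -128.69 tool shift mm [-1.6  0.2  0.4] tool rz -68.69 tilt fix [-0.01 -0.19  0.  ] F [ 0.2  0.3 -1.4] T [0.1  0.11 0.02] open 0.0133 q [-0.63  0.28  1.73 -0.    1.12  1.61]
```

Emit:
drive_tool:
  rows:
    - [-1,0,0.5,0,0,-6,1]
    - [0,0,0,0,0,-6,1]
    - [0,0,0,0,0,-6,1]
    - [0,0,0,0,0,-6,1]
    - [0,0,0,0,0,-6,1]
    - [0,0,0,0,0,-6,1]
    - [0,0,0,0,0,-6,1]
    - [0,0,0,0,0,-6,1]
    - [0,0,0,0,0,0,1]

```text
clock: 9.3
tcp_pos: [0.4858, -0.2463, 0.0779]
tcp_rot: [-3.129, -0.268, -0.011]
wrist_force: [0.0, 0.3, -1.9]
opening: 0.0138
```

```bash
python3 - <<'E'
from h import *
err(.4835,-.248,.0775,-60)
E
```

```text
clock 9.3 pos [ 0.4858 -0.2463  0.0779] yaw -80.19 tool shift mm [-2.6  1.3  0.3] tool rz -20.19 tilt fix [-0.02 -0.4   0.  ] F [ 0.   0.3 -1.9] T [ 0.07  0.17 -0.05] open 0.0138 q [-0.63  0.28  1.74  0.01  1.12  0.77]
```

Emit:
drive_tool:
  rows:
    - [-2,1,0.5,0,-0.4,-5,1]
    - [0,0,0,0,0,-5,1]
    - [0,0,0,0,0,-5,1]
    - [0,0,0,0,0,-4,1]
    - [0,0,0,0,0,-2,1]
    - [0,0,0,0,0,0,1]

```text
clock: 9.9
tcp_pos: [0.4855, -0.2454, 0.0778]
tcp_rot: [-3.031, -0.813, -0.007]
wrist_force: [1.0, 0.6, -1.0]
opening: 0.0139
```

```bash
python3 - <<'E'
from h import *
err(.4835,-.248,.0775,-60)
s=snap('side','side6')
c=s['img'][300:440,170:350]; a=cv2.resize(c,None,fx=4,fy=4,interpolation=cv2.INTER_CUBIC)
cv2.imwrite('pics/s6c.png',a[:,:,::-1]); snap('wrist','wrist6')
E
```

```text
clock 9.9 pos [ 0.4855 -0.2454  0.0778] yaw -59.98 tool shift mm [-3.   1.2  0.2] tool rz 0.02 tilt fix [-0.13 -0.29 -0.  ] F [ 1.   0.6 -1. ] T [ 0.08  0.13 -0.47] open 0.0139 q [-0.63  0.28  1.73  0.01  1.13  0.41]
```

View pics/s6c.png

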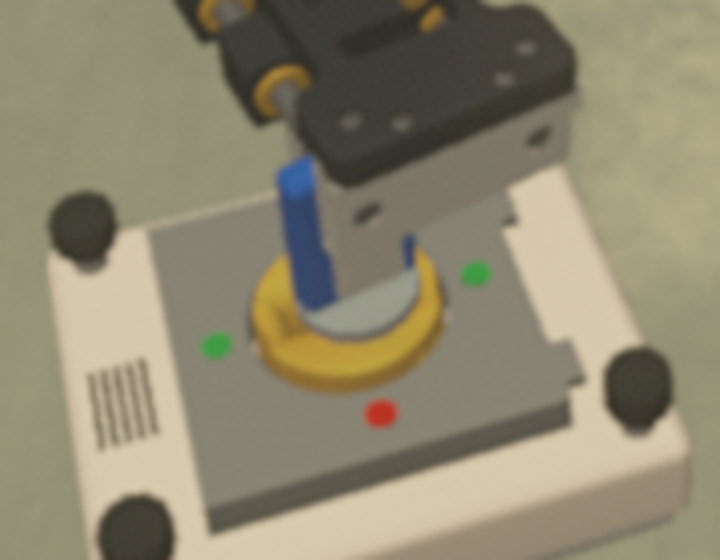

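View pics/wrist6.png

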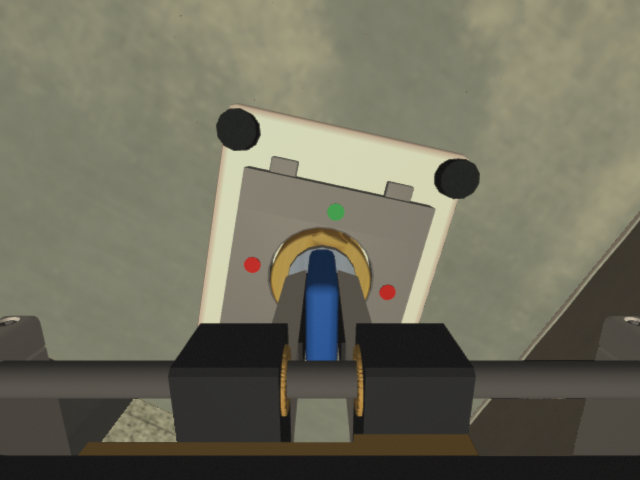

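Emit:
drive_tool:
  rows:
    - [0,0,0,0,0,3,1]
    - [0,0,0,0,0,0,1]
    - [0,0,0,0,0,0,0.4]
    - [0,0,0,0,0,0,0]
    - [0,0,0,0,0,0,0]
    - [0,0,0,0,0,0,0]

```text
clock: 10.6
tcp_pos: [0.4862, -0.2464, 0.0785]
tcp_rot: [-3.054, -0.731, -0.008]
wrist_force: [-0.5, 0.1, -0.0]
opening: 0.0421
```

```bash
python3 - <<'E'
from h import *
err(.4835,-.248,.0775,-60)
E
```

```text
clock 10.6 pos [ 0.4862 -0.2464  0.0785] yaw -63.08 tool shift mm [-3.2  0.2  1. ] tool rz -3.08 tilt fix [ 0.01 -0.29  0.  ] F [-0.5  0.1 -0. ] T [ 0.04  0.02 -0.03] open 0.0421 q [-0.63  0.28  1.73  0.    1.12  0.47]
```

Emit:
drive_tool:
  rows:
    - [0,0,-10,0,0,0,0]
    - [0,0,-20,0,0,0,0]
    - [0,0,-30,0,0,0,0]
    - [0,0,-30,0,0,0,0]
    - [-20,0,-30,0,0,0,0]
    - [-30,0,-20,0,0,0,0]
    - [-30,0,0,0,0,0,0]
    - [0,0,0,0,0,0,0]

```text
clock: 11.4
tcp_pos: [0.4132, -0.2846, 0.2295]
tcp_rot: [3.05, 0.736, 0.01]
wrist_force: [0.3, -0.1, 0.0]
opening: 0.047
```

```bash
python3 - <<'E'
from h import *
err(.4835,-.248,.0775,-60)
s=snap('side','side7')
c=s['img'][300:440,170:350]; a=cv2.resize(c,None,fx=4,fy=4,interpolation=cv2.INTER_CUBIC)
cv2.imwrite('pics/s7c.png',a[:,:,::-1]); s=snap('wrist','wrist7'); snap('scene','scene7')
for c in('red','green','blue','yellow'):
  for st,ce,m in blobs(s,*C[c]): print(c,st,ce)
E
```

```text
clock 11.4 pos [ 0.4132 -0.2846  0.2295] yaw -62.87 tool shift mm [ 78.5  -1.4 152.4] tool rz -2.87 tilt fix [ 0.33 -0.28  0.  ] F [ 0.3 -0.1  0. ] T [0.01 0.06 0.06] open 0.047 q [-0.78  0.02  1.69  0.    1.42  0.32]
red [270, 131, 10, 11, 77] [274.1, 136.2]
red [355, 146, 10, 10, 76] [359.5, 150.5]
red [519, 291, 27, 30, 213] [536.1, 308.4]
red [353, 319, 8, 7, 43] [356.9, 321.8]
green [320, 93, 10, 11, 84] [324.2, 97.7]
green [306, 182, 10, 9, 70] [310.5, 186.2]
green [551, 399, 34, 49, 1163] [566.5, 420.7]
blue [310, 112, 16, 52, 802] [317.5, 137.4]
```

View pics/s7c.png

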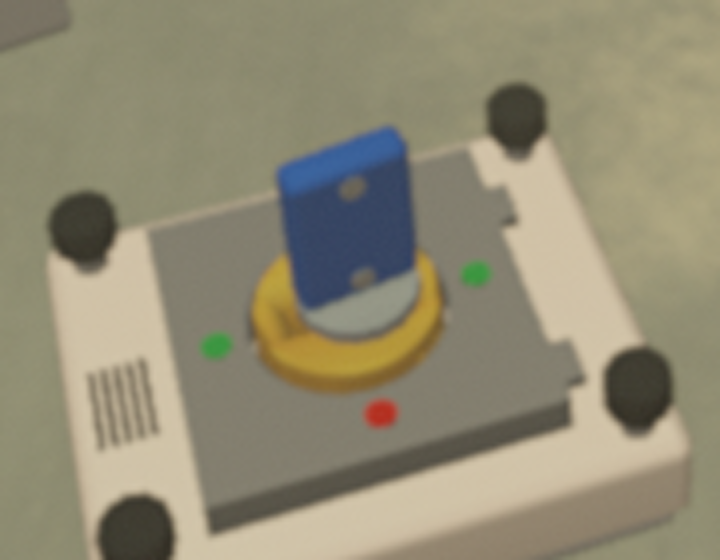

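View pics/wrist7.png

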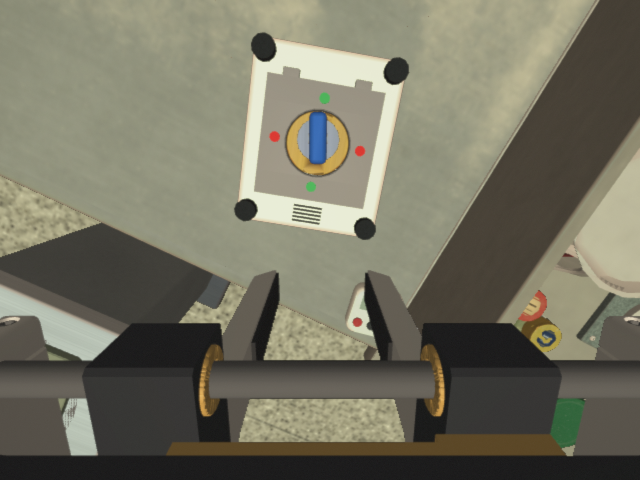

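View pics/scene7.png

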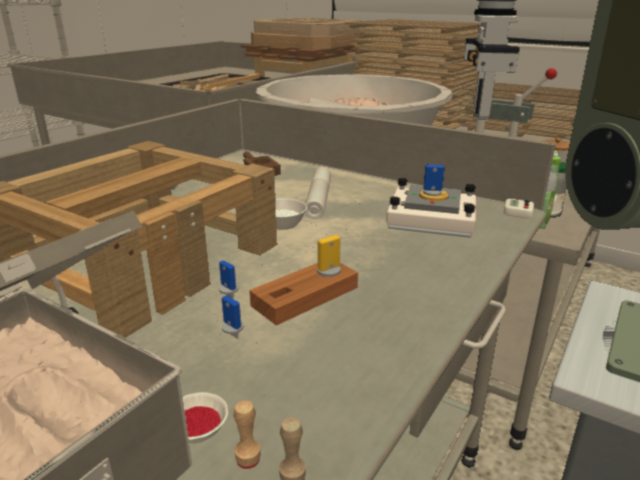

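```bash
python3 - <<'E'
from h import *
s=dict(np.load('pics/wrist7.npz'))
hsv=cv2.cvtColor(s['img'],cv2.COLOR_RGB2HSV)
c=s['img'][85:200,260:375]; cv2.imwrite('pics/w7c.png',cv2.resize(c,None,fx=5,fy=5,interpolation=cv2.INTER_CUBIC)[:,:,::-1])
g=[plane(s,324.2,97.7,.06),plane(s,310.5,186.2,.06)];d=g[0]-g[1];print('green',np.degrees(np.arctan2(d[1],d[0])),(g[0]+g[1])/2)
m=cv2.inRange(hsv,(105,150,125),(112,255,255));m[:100]=0;m[175:]=0;m[:,:290]=0;m[:,350:]=0
w=np.array([plane(s,u,v,.126)[:2] for v,u in np.argwhere(m>0)],np.float32)*1000;print('top',cv2.minAreaRect(w))
st=dict(np.load('pics/scene7.npz'))
for k,ce,mm in blobs(st,*C['yellow']):print(k,ce)
E
```

```text
green 17.903381817353765 [ 0.48357864 -0.24754026  0.06      ]
top ((486.8167724609375, -246.57427978515625), (36.8686408996582, 11.837018966674805), 26.717866897583008)
[318, 235, 22, 35, 577] [328.2, 252.2]
```

View pics/w7c.png

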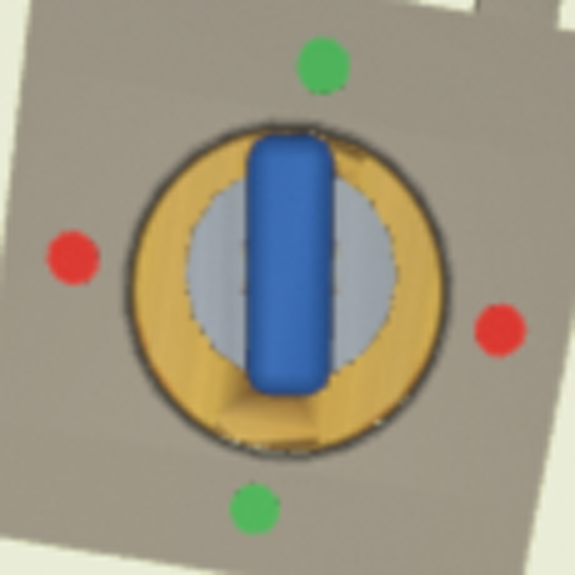

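```bash
python3 - <<'E'
from bench import ctrl
print(ctrl.hand_in(), ctrl.state()['clock'])
E
```

```text
the job is handed in; nothing more can be done
the job is handed in; nothing more can be done
```

I took the blue key from the stand and lowered it into the locked slot. I then turned it about 100° counterclockwise to the stop, let go and backed the gripper away. The job was handed in at about 11.5 s; hand-in gave no verdict.

- **Stop reached:** the wrist torque rose to about 0.47 N m at the end of the turn, against about 0.06 N m of fastener friction. I turned back 3° to take the load off before opening the fingers.
- **Fastener:** the visible end of the slot points at the green dots. The key stands about 9° past the green line, which is roughly its full play in the slot, so the disc should be at its stop.
- **Key:** it stands upright with its collar on the disc. It sits about 3.5 mm off the slot's centre, mostly along the slot (limit 12 mm).
- **Square key:** in the scene camera its pixel position is the same as at the start.
- **Gripper:** its last measured height was about 0.23 m, 80 mm to the side, touching nothing.

The TCP drifted about 3 mm along the slot during the turn. I left that uncorrected, as it is well inside the tolerance. No check failed.

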